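# Seat the test blocks on the stop fence with the draw gauge

## Task

Nudge the stray steel test block in beside the other two so that all three stand wholly in front of the draw gauge's cross bar. Then draw the gauge's pull slide toward the fence so the bar seats the blocks flush and square against the stop fence, keep the needle between the two long lines for about two seconds without ever pulling well past the second line (a 30 mm reading is too far), and ease the bar and slide all the way home without letting them snap back. Leave the bottle, the dark steel disc, the wrench and the brush where they are.

Things in the scene. Friction and masses are not known exactly. Their poses are not given: they have to be found in the camera images.
- gauge: Fixed housing of the draw gauge: grey box 150 x 120 x 45 mm (x, y, z) on a 170 mm wide, 10 mm thick foot, beyond the blocks. Origin: centre of its underside, on the table. Its -x axis is the pull direction, roughly toward the robot. Two 12 mm rods at y = +-40 mm, 20 mm above the table, leave its front (x = -75 mm) and carry the cross bar.
- bar_face (a point): Centre of the flat pushing (-x) face of the aluminium cross bar, 18 mm above the table. The bar is 220 mm long (gauge y, +-110 mm), 20 mm thick, from 4 to 32 mm above the table. At home the face is at x = -145 mm in the gauge frame, and 50 mm of rod shows between bar and housing. Axes as the gauge's.
- drawbar (a joint): Travel of the cross bar out of the housing along the gauge's -x, m: 0 is home, limit 0.10. A weak return spring (1.8 N at home to 3.3 N at 0.10) draws it home by itself.
- lip (a point): Middle of the back (+x) face of the pull slide's upright steel lip, 65 mm above the table: fingertips behind it push it to the gauge's -x. Lip 44 mm wide (y), 10 thick (x), 42 to 82 mm above the table, on a 34 x 50 mm plate (36 to 42 mm up) that slides on top of the bar. At home at x = -123 mm, y = 0 in the gauge frame, 48 mm clear behind it to the housing's front. Axes as the gauge's.
- pull (a joint): Gauge reading: how far the sprung pull slide is drawn along -x relative to the bar, m; 0 home, stop at 0.036. Pulling force = 2 N + 600 N/m x reading (14 N at 0.020). Pulling the lip first brings bar and blocks along (friction: at most about 10 N); only when bar, blocks and fence are hard together does the reading reach the two long lines, at 0.016 and 0.024.
- scale (a point): Zero of the white scale plate (56 x 30 mm, top 36 mm above the table) on the cross bar, on the +y side of the pull slide. A dark needle on the slide points at it: over this point at reading 0, moving to -x as it is pulled. Two long black lines lie 16 and 24 mm to -x of this point; short ticks at 0, 5, 10 and 30 mm.
- fence: Fixed steel stop fence between robot and blocks: bar 20 mm thick (x), 230 long (y), 28 high, with a 6 mm foot on its -x side. Origin: centre of the bar's underside. Its +x face (x = +10 mm), facing the cross bar, is the stop. Parallel to the cross bar, 90 to 110 mm from that bar's home face. A flush block has its origin at x = +25 mm in this frame.
- plain_block: Plain steel block 30 (x) x 36 (y) x 30 mm high, about 0.25 kg. Origin: centre of its underside. Its 36 mm faces go against fence and bar.
- step_block: Steel step block, footprint 30 (x) x 36 (y) mm, three steps along y (12, 21, 30 mm high), about 0.18 kg. Origin: centre of the footprint, underside.
- vee_block: Steel vee block, footprint 30 (x) x 36 (y) mm, 30 mm high, vee groove along x in its top, about 0.2 kg. Origin: centre of its underside. Two of the three blocks stand between fence and bar near y = +-28 mm of the gauge frame; the third (any one) is astray, off one end of the bar, about 155 mm to either side.
- bottle: White plastic bottle, 44 mm diameter, 110 mm high, standing off the other end of the bar. Origin: centre of its underside. Leave it.
- puck: Dark steel disc 40 mm diameter, 18 mm high, in front of the fence. Origin: underside centre. Leave it.
- wrench: Steel wrench 160 mm long lying beside the housing on its +y side. Leave it.
- brush: Brush 170 mm long lying beside the housing on its -y side. Leave it.
Mind the look-alikes: they are no part of the job. What is shaped like the vee_block but brown or yellow is not meant.

How it is judged (in metres and radians):
On the way, in this order (a step that is already met when the one before it is completed fails the run):
1. all three blocks stand wholly in front of the cross bar (within 97 mm of the gauge's centre line) (y of plain_block in the frame of gauge between -0.097 and 0.097 m and y of step_block in the frame of gauge between -0.097 and 0.097 m and y of vee_block in the frame of gauge between -0.097 and 0.097 m), for 0.2 s.
2. the blocks are flush on the fence and the needle stays between the two long lines (16 to 24 mm) for 1 s (x of plain_block in the frame of fence between 0.02 and 0.0285 m and angle between the x axis of each of plain_block, step_block, vee_block and the x axis of fence, either way round below 0.07 rad and angle between each of plain_block, step_block, vee_block's own z axis and vertical below 0.1 rad and y of plain_block in the frame of fence between -0.105 and 0.105 m and x of step_block in the frame of fence between 0.02 and 0.0285 m and y of step_block in the frame of fence between -0.105 and 0.105 m and x of vee_block in the frame of fence between 0.02 and 0.0285 m and y of vee_block in the frame of fence between -0.105 and 0.105 m and value of joint pull between 0.016 and 0.024 m), for 1 s.
At the end, for the whole second after the job is handed in: All three blocks stand upright and at rest, flush on the stop fence (faces within 3.5 mm of it, square within 0.07 rad, centres within 105 mm of its middle); cross bar within 6 mm and pull slide within 4 mm of home (x of plain_block in the frame of fence between 0.02 and 0.0285 m and angle between the x axis of each of plain_block, step_block, vee_block and the x axis of fence, either way round below 0.07 rad and angle between each of plain_block, step_block, vee_block's own z axis and vertical below 0.1 rad and y of plain_block in the frame of fence between -0.105 and 0.105 m and x of step_block in the frame of fence between 0.02 and 0.0285 m and y of step_block in the frame of fence between -0.105 and 0.105 m and x of vee_block in the frame of fence between 0.02 and 0.0285 m and y of vee_block in the frame of fence between -0.105 and 0.105 m and value of joint drawbar below 0.006 m and value of joint pull below 0.004 m and linear speed of each of plain_block, step_block, vee_block below 0.01 m/s); the robot touches nothing.
It fails at once if the pull slide is drawn to 30 mm or more (value of joint pull above 0.03 m).
It fails at once if the bar or the pull slide snaps back (faster than 0.4 m/s) (velocity of joint any of drawbar, pull below -0.4 m/s).
It fails at once if a bystander is moved by more than 25 mm or the bottle is tipped (distance of any of bottle, puck, wrench, brush from where it was at the start of the episode above 0.025 m or angle between bottle's own z axis and vertical above 0.5 rad).
It also fails if it takes over 64 s, if anything falls off the work surface, if the arm or the gripper's body presses on something with over 40 N, if the wrist force passes 120 N, or if a joint passes its speed limit or range.

## Robot

A 6-joint arm with a two-finger parallel gripper is mounted at the origin on the work surface. World frame = base frame: x ahead of the robot, y to its left, z up, the work surface at z = 0. Lengths are in m, angles in degrees, forces in N, time in s.
With the tool pointing down it reaches from about 0.25 to 0.725 m from the base axis. Payload 4 kg.
Tool frame: the origin (TCP) lies at the very end of the fingers, on their centre line; the grasp point (between the pads) lies 19 mm behind it; z points along the fingers, y is the line along which they close (so a half turn about z gives the same grasp; the last joint's range is limited). The gripper opens to 85 mm and grips with 20 to 120 N. Pads are 22 mm wide; open, the fingers measure 114 mm over their backs; the gripper's body (76 mm by 85 mm) begins 54 mm behind the grasp point. The pads swing forward as they close: fully open they stand 13 mm farther back than shut.
Start: joints at [69.156, 13.785, 0.286, 76.501, 0, 90], TCP at [0.178, 0.467, 0.231] pointing down, gripper open.
Joint ranges: [-155.79, 155.79], [-60.16, 107.12], [-62.33, 73.08], [-114, 123.19], [-81.49, 82.49], [-180, 180]. Speed limits (degrees/s): [159.86, 159.86, 180, 180, 180, 180].

## Interface

Orientations are given as [roll, pitch, yaw] about the fixed x, y, z axes, in that order (R = Rz(yaw) Ry(pitch) Rx(roll)).
In Python, from bench import arm gives the robot as it stands.
- The arm moves only by the tool send_rows, never from a script. Its argument "plan" is a list of rows, each a list of 5 numbers: the opening, from 0 (shut) to 1 (fully open), then the shift along the world's x, y, z as a fraction of full scale, then the turn about the world's z as a fraction of full scale. A call has 1 to 10 rows; each row shifts and turns the commanded pose from where the row before left it; what a row does not reach is not made up. Full scale, the value 1, is 20 cm for a shift and 0.12 rad for a turn. A row lasts 1/10 s, in which the tool goes at most 50 mm and 8.59 degrees, less where a joint would pass 70% of its speed; a pose out of reach is approached as far as the arm can. A call with a number of a shift or a turn outside -1 to 1 is refused whole. A call with a gripper value outside its range is refused whole. The fingers move at their own pace and stop on an object; "newtons" is the grip in N (left out, the last holds). Time passes only in rows, so rows that do not move let the fingers close. It gives the time, the measured TCP pose, the force, the opening and the grip force at its end, in the units of the state.
- arm.observe(): the state, without advancing time (a new reading comes with each control period).
- arm.read_camera(name): name is "scene" or "top"; returns the picture (480x640x3 uint8, red, green, blue); there is no depth.
- arm.get_calibration(name): a dict with "intrinsics" (3x3 intrinsics, pixels), "R" (3x3) and "t" (3): a world point X has camera coordinates R X + t. Camera axes: x right, y down, z forward; pixel columns grow to the right and rows downward; lengths in m; the calibration is good to about 2 mm. A picture is of the moment at which its call begins. get_calibration takes no time and is no camera call.
- arm.close_job(): hands the job in; it is judged then, once.
The state is a dict: "time_s": time; "q": joint angles; "joint_vel": joint speeds; "effort": joint torques, N m; "ee_pos": TCP position; "ee_rot": TCP orientation; "wrist_force": force on the tool from outside, world axes, zero at the start; "ft_torque": the same for the moment, N m; "gripper_width": opening from 0.0 (shut) to 1.0 (fully open); "grip_force": force on a finger pad.
Only numpy, scipy, OpenCV 4.12 (cv2) and the standard library are available. Lean on these libraries where they do the work, as an engineer would, in place of code of your own. Each camera call takes 0.05 s, during which the arm holds its last target. There are 200 camera calls.

## Working session

There is one attempt and no reset: what is moved stays moved. The work goes in short steps, Python scripts to look and compute and a tool call to move; the robot and the scene stay as the last step left them, time stands still between calls to the robot, and variables do not carry over. Pictures are saved under pics/ and viewed, at most 10 in all, crops included, and the job is handed in when it is done.

Besides the shell and the picture viewer there is one more tool, called after "Emit:" by a JSON object that holds its "api" and its "payload", one argument or row to a line. send_rows: Moves the arm, as the interface text tells. Shift numbers are shares of 20 cm and turn numbers shares of 0.12 rad, none past 1 either way. Its arguments: {"type":"object","properties":{"plan":{"type":"array","items":{"type":"array","items":{"type":"number","minimum":-1,"maximum":1}}},"newtons":{"type":"number"}},"required":["plan"]}

```bash
mkdir -p pics; ls
python3 - <<'E'
from bench import arm
import cv2
for n in("scene","top"):
    im=arm.read_camera(n); cv2.imwrite(f"pics/{n}0.png",im[:,:,::-1])
    c=arm.get_calibration(n); print(n,c)
print(arm.observe())
E
```

```text
pics
scene {'intrinsics': array([[473.77256016,   0.        , 322.32253361],
       [  0.        , 473.77256016, 240.66800476],
       [  0.        ,   0.        ,   1.        ]]), 'R': array([[ 0.70523722,  0.7089257 ,  0.00805126],
       [ 0.53890554, -0.52865346, -0.65582493],
       [-0.46067482,  0.46685102, -0.75487008]]), 't': array([-0.48053706, -0.27375274,  1.11045879])}
top {'intrinsics': array([[439.40381811,   0.        , 313.28808706],
       [  0.        , 439.40381811, 241.96296566],
       [  0.        ,   0.        ,   1.        ]]), 'R': array([[ 0.02932961, -0.99955183, -0.005992  ],
       [-0.97027351, -0.0270288 , -0.24049692],
       [ 0.24022718,  0.01286756, -0.97063141]]), 't': array([0.03639798, 0.63274935, 0.67555736])}
{'time_s': 0.1, 'q': array([ 6.91544687e+01,  1.38280757e+01,  2.20402194e-01,  7.65031441e+01,
       -7.04163937e-05,  8.99990621e+01]), 'joint_vel': array([ 0.01424875, -0.17456026,  0.19556875, -0.05403191, -0.05740835,
        0.01730691]), 'effort': array([-7.37868540e-04, -3.73137152e+01,  2.53010327e+01,  1.08824781e-02,
       -7.52634878e-05,  3.46411838e-06]), 'ee_pos': array([0.17771716, 0.46672508, 0.23049345]), 'ee_rot': array([-1.79889182e+02,  6.86022704e-05,  1.59155407e+02]), 'wrist_force': array([ 0.35005833,  0.26805784, -0.01163507]), 'ft_torque': array([ 0.05183787, -0.03094929,  0.03585483]), 'grip_force': 0.0, 'gripper_width': 1.0017281586522409}
```

View pics/scene0.png

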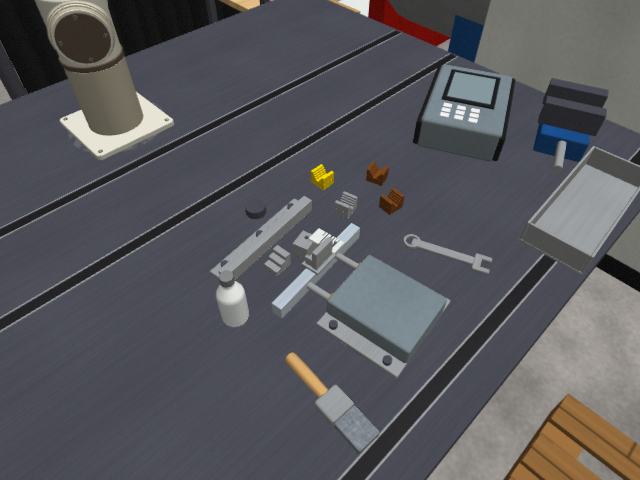

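View pics/top0.png

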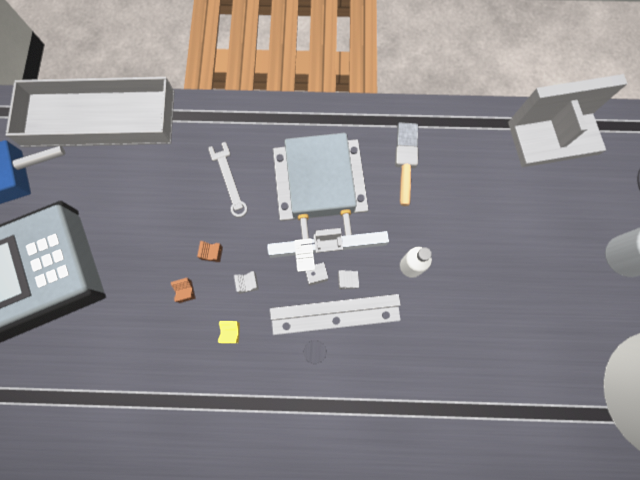

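The stray is the grey vee-shaped block (top 245,282; scene 346,205). Things it could be taken for: the yellow vee (top 228,332; scene 322,178) and the brown vees (top 209,250 and 181,290; scene 392,201 and 377,173). I choose the grey one by the description and will check it in a close crop.

Run:
```python
import cv2,numpy as np
a=cv2.imread("pics/scene0.png")[160:320,210:410]; b=cv2.imread("pics/top0.png")[200:360,220:420]
r=lambda i:cv2.resize(i,None,fx=4,fy=4,interpolation=cv2.INTER_CUBIC)
cv2.imwrite("pics/ca.png",r(b)[:600]); cv2.imwrite("pics/cb.png",r(a)[:600])
```

```text
(no output)
```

View pics/ca.png

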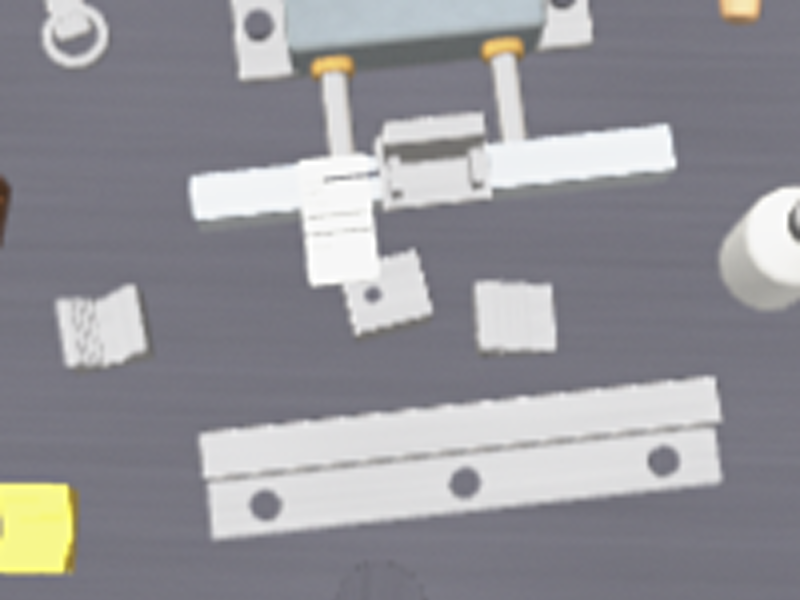

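View pics/cb.png

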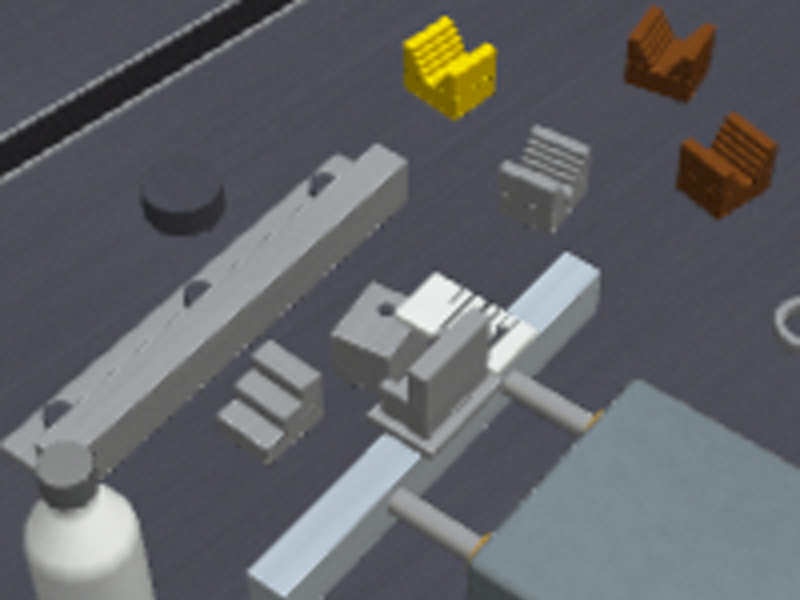

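The crops show the grey vee block stray at top-crop (100,327) = top (245,282), the plain block (hole on top) at (390,292), and the step block at (515,317). The needle, scale and lip are also visible. Next I measure.

```bash
cat > h.py <<'E'
import numpy as np,cv2
from bench import arm
C={n:arm.get_calibration(n) for n in("scene","top")}
def ray(n,p):
    c=C[n]; o=-c["R"].T@c["t"]; d=c["R"].T@np.linalg.inv(c["intrinsics"])@np.array([*p,1.]); return o,d/np.linalg.norm(d)
def plane(n,p,z): o,d=ray(n,p); return o+d*(z-o[2])/d[2]
def tri(ps,pt):
    (o,d),(q,e)=ray("scene",ps),ray("top",pt)
    s=np.linalg.lstsq(np.c_[d,-e],q-o,rcond=None)[0]; a,b=o+d*s[0],q+e*s[1]
    return (a+b)/2,np.linalg.norm(a-b)
def proj(n,X): c=C[n]; v=c["intrinsics"]@(c["R"]@X+c["t"]); return v[:2]/v[2]
T=lambda x,y:(220+x/4,200+y/4)
S=lambda x,y:(210+x/4,160+y/4)
E
python3 - <<'E'
from h import *
np.set_printoptions(precision=4,suppress=True)
print([-C[n]["R"].T@C[n]["t"] for n in C])
pr=lambda l,z,*P:print(l,z,[plane("top",T(*p),z)[:2] for p in P])
pr("bar top: Lback,Lfront,Rback,Rfront",.032,(190,178),(193,220),(669,126),(675,168))
pr("fence top +x L,R; -x",.028,(200,435),(715,377),(208,477),(720,422))
pr("vee",.03,(57,300),(135,287),(148,352),(68,367))
pr("step mid",.021,(474,283),(552,283),(556,350),(480,352))
pr("plain",.03,(415,250),(433,312),(355,335),(343,290))
pr("lip top",.082,(385,122),(484,113),(484,133),(385,145))
pr("lines",.036,(325,182),(308,214),(370,210),(308,232),(370,230))
pr("housing front top",.045,(288,52),(545,12))
pr("bottle base",.0,(765,300))
for l,s,t in [("lip R top back",(485,310),(385,122)),("lip other end top back",(425,372),(484,113)),
 ("bar end +y top front",(570,253),(193,220)),("bar end +y top back",(600,270),(190,178)),
 ("vee top +y+x",(590,150),(57,300)),("vee top -y +x",(556,197),(135,287)),("vee -y -x",(502,165),(148,352)),("vee +y-x",(537,125),(68,367)),
 ("fence +y top +x",(408,160),(200,435)),("plain back -? corner",(375,283),(355,335))]:
    print(l,*tri(S(*s),T(*t)))
E
```

```text
[array([ 0.998 , -0.3225,  0.6626]), array([0.4506, 0.0448, 0.8081])]
bar top: Lback,Lfront,Rback,Rfront 0.032 [array([0.6356, 0.1382]), array([0.6161, 0.1357]), array([ 0.6661, -0.0795]), array([ 0.6464, -0.082 ])]
fence top +x L,R; -x 0.028 [array([0.5202, 0.1279]), array([ 0.5523, -0.0993]), array([0.5021, 0.1234]), array([ 0.5325, -0.1011])]
vee 0.03 [array([0.5782, 0.195 ]), array([0.5851, 0.1604]), array([0.556 , 0.1528]), array([0.5483, 0.1879])]
step mid 0.021 [array([0.5928, 0.0079]), array([ 0.5938, -0.0275]), array([ 0.5634, -0.0294]), array([0.5615, 0.0047])]
plain 0.03 [array([0.6056, 0.0351]), array([0.5776, 0.0264]), array([0.5662, 0.0609]), array([0.5864, 0.067 ])]
lip top 0.082 [array([0.6507, 0.0499]), array([0.6558, 0.0076]), array([0.647 , 0.0075]), array([0.6405, 0.0497])]
lines 0.036 [array([0.6345, 0.0766]), array([0.6195, 0.0837]), array([0.6221, 0.0559]), array([0.6112, 0.0834]), array([0.6129, 0.0556])]
housing front top 0.045 [array([0.6926, 0.0952]), array([ 0.715 , -0.0215])]
bottle base 0.0 [array([ 0.5925, -0.1283])]
lip R top back [0.6502 0.0501 0.0842] 0.0005579890371451957
lip other end top back [0.656  0.0088 0.0844] 0.0027563381789494587
bar end +y top front [0.6183 0.1378 0.0276] 0.0039031601742283116
bar end +y top back [0.6368 0.1392 0.0297] 0.0018871259778321671
vee top +y+x [0.5792 0.1962 0.0272] 0.0015180291147299206
vee top -y +x [0.5871 0.1626 0.0242] 0.003255232498072
vee -y -x [0.5576 0.1548 0.0297] 0.004993581219823357
vee +y-x [0.5494 0.1894 0.0279] 0.0027727903904291693
fence +y top +x [0.5212 0.1292 0.0256] 0.002620082345995292
plain back -? corner [0.568  0.0625 0.0258] 0.003677340272165486
```

Gauge frame: yaw ≈ 0.139 rad, bar face at about (0.631, 0.027), fence gap 96 mm. The vee block sits at y' = +155 mm, x' = -43 mm, and its measured height agrees with 30 mm. I move to its outer side with the gripper shut.

Emit:
{"api": "send_rows", "payload": {
  "plan": [
    [0,0.191,-0.122,-0.05,-0.89],
    [0,0.191,-0.122,-0.05,-0.89],
    [0,0.191,-0.122,-0.05,-0.89],
    [0,0.191,-0.122,-0.05,-0.89],
    [0,0.191,-0.122,-0.05,-0.89],
    [0,0.191,-0.122,-0.05,-0.89],
    [0,0.191,-0.122,-0.05,-0.89],
    [0,0.191,-0.122,-0.05,-0.89],
    [0,0.191,-0.122,-0.05,-0.89],
    [0,0.191,-0.122,-0.05,-0.89]
  ]
}}

```text
time_s: 1.1
ee_pos: [0.561, 0.2219, 0.1303]
ee_rot: [-179.9, 0.0, 97.7]
wrist_force: [0.7, 1.6, -0.0]
gripper_width: -0.002
grip_force: 0.0
```

Emit:
{"api": "send_rows", "payload": {
  "plan": [
    [0,0,0,0,0],
    [0,0,0,0,0]
  ]
}}

```text
time_s: 1.3
ee_pos: [0.5597, 0.2221, 0.1299]
ee_rot: [-179.8, 0.0, 97.9]
wrist_force: [-0.3, -0.6, 1.0]
gripper_width: -0.004
grip_force: 0.0
```

Run:
```python
from h import *
s=arm.observe(); print(s["ee_pos"],s["ee_rot"],s["q"],s["time_s"])
```

```text
[0.55973305 0.22213464 0.12985929] [-1.79831639e+02  1.29703694e-02  9.78723178e+01] [2.16322255e+01 2.87408583e+01 6.85574059e+00 6.82814964e+01
 2.74471395e-02 1.03759887e+02] 1.3
```

Emit:
{"api": "send_rows", "payload": {
  "plan": [
    [0,0,0,-0.2,0],
    [0,0,0,-0.2,0],
    [0,0,0,-0.19,0],
    [0,0,0,0,0]
  ]
}}

```text
time_s: 1.7
ee_pos: [0.5537, 0.2226, 0.0082]
ee_rot: [-179.3, 0.1, 98.1]
wrist_force: [0.3, -0.4, -1.0]
gripper_width: -0.002
grip_force: 0.0
```

Emit:
{"api": "send_rows", "payload": {
  "plan": [
    [0,0.007,-0.05,0,0],
    [0,0.007,-0.05,0,0],
    [0,0.007,-0.05,0,0],
    [0,0.007,-0.05,0,0],
    [0,0.007,-0.05,0,0],
    [0,0.007,-0.05,0,0],
    [0,0.007,-0.05,0,0],
    [0,0.007,-0.05,0,0],
    [0,0,0,0,0]
  ]
}}

```text
time_s: 2.6
ee_pos: [0.571, 0.1411, 0.013]
ee_rot: [-179.9, 0.1, 97.8]
wrist_force: [-0.0, 0.8, -0.1]
gripper_width: -0.001
grip_force: 0.0
```

Run:
```python
from h import *
t=arm.read_camera("top")[:,:,::-1]; s=arm.read_camera("scene")[:,:,::-1]
r=lambda i:cv2.resize(i,None,fx=4,fy=4,interpolation=cv2.INTER_CUBIC)
cv2.imwrite("pics/t1.png",t);cv2.imwrite("pics/s1.png",s)
o=np.hstack([t[215:335,230:330],s[170:290,230:330]]);cv2.imwrite("pics/p1.png",r(o))
```

```text
(no output)
```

View pics/p1.png

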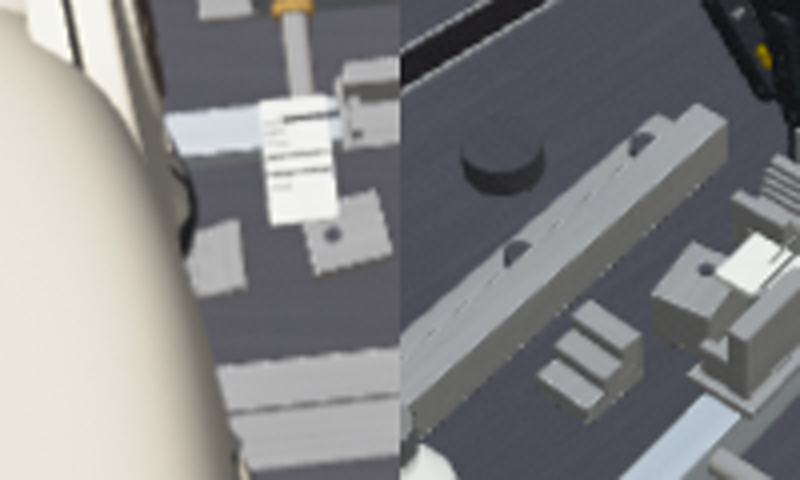

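The vee's -y edge now shows at top px (289.5,270) to (291.8,287.5), pushed in square. Next I check it numerically.

```bash
cat >> h.py <<'E'
B=np.array([.6313,.0269]); ps=.139; G=np.array([[np.cos(ps),np.sin(ps)],[-np.sin(ps),np.cos(ps)]])
g=lambda X:G@(np.asarray(X)[:2]-B)
E
python3 - <<'E'
from h import *
for p in [(289.5,270),(291.75,287.5)]: print(g(plane("top",p,.03)))
print(g(arm.observe()["ee_pos"]))
E
```

```text
[-0.03118465  0.07444543]
[-0.06306239  0.07351268]
[-0.04401561  0.12267297]
```

Emit:
{"api": "send_rows", "payload": {
  "plan": [
    [0,0.004,-0.032,0,0],
    [0,0.004,-0.032,0,0],
    [0,0.004,-0.032,0,0],
    [0,0,0,0,0],
    [0,0,0,0,0],
    [0,-0.007,0.05,0,0],
    [0,-0.014,0.1,0,0],
    [0,0,0,0.1,0],
    [0,0,0,0.2,0],
    [0,0,0,0.2,0]
  ]
}}

```text
time_s: 3.7
ee_pos: [0.5682, 0.1551, 0.1135]
ee_rot: [-179.9, 0.0, 98.0]
wrist_force: [1.0, 0.3, -0.3]
gripper_width: 0.001
grip_force: 0.0
```

Emit:
{"api": "send_rows", "payload": {
  "plan": [
    [0,0.055,-0.061,0.02,1],
    [0,0.055,-0.061,0.02,1],
    [0,0.055,-0.061,0.02,1],
    [0,0.055,-0.061,0.02,1],
    [0,0.055,-0.061,0.02,1],
    [0,0.055,-0.061,0.02,1],
    [0,0.055,-0.061,0.02,1],
    [0,0.055,-0.061,0.02,1],
    [0,0.055,-0.061,0.02,1],
    [0,0.055,-0.061,0.02,1]
  ]
}}

```text
time_s: 4.7
ee_pos: [0.6796, 0.0327, 0.1534]
ee_rot: [180.0, -0.0, 167.1]
wrist_force: [-0.2, -0.1, -0.6]
gripper_width: 0.0
grip_force: 0.0
```

Emit:
{"api": "send_rows", "payload": {
  "plan": [
    [0,0,0,0,1],
    [0,0,0,0,1],
    [0,0,0,0,1],
    [0,0,0,0,0.09],
    [0,0,0,0,0]
  ]
}}

```text
time_s: 5.2
ee_pos: [0.6792, 0.0328, 0.1532]
ee_rot: [180.0, -0.0, -172.1]
wrist_force: [0.5, 0.1, -0.2]
gripper_width: 0.0
grip_force: 0.0
```

Run:
```python
from h import *
t=arm.read_camera("top")[:,:,::-1]; s=arm.read_camera("scene")[:,:,::-1]
r=lambda i:cv2.resize(i,None,fx=3,fy=3,interpolation=cv2.INTER_CUBIC)
o=np.hstack([t[190:350,215:345],s[140:300,250:380]]);cv2.imwrite("pics/p2.png",r(o))
st=arm.observe();print(st["ee_pos"],g(st["ee_pos"]),st["ee_rot"],st["wrist_force"],st["time_s"],st["q"])
```

```text
[0.67927782 0.03255454 0.15328882] [ 0.04829853 -0.00104746] [-1.79999829e+02 -1.66747052e-03 -1.72101439e+02] [-1.2025498  -0.12591043  0.39864829] 5.3 [ 2.74395615e+00  3.69058542e+01  2.43967101e+01  7.74925013e+01
 -3.19896823e-04 -5.15460435e+00]
```

View pics/p2.png

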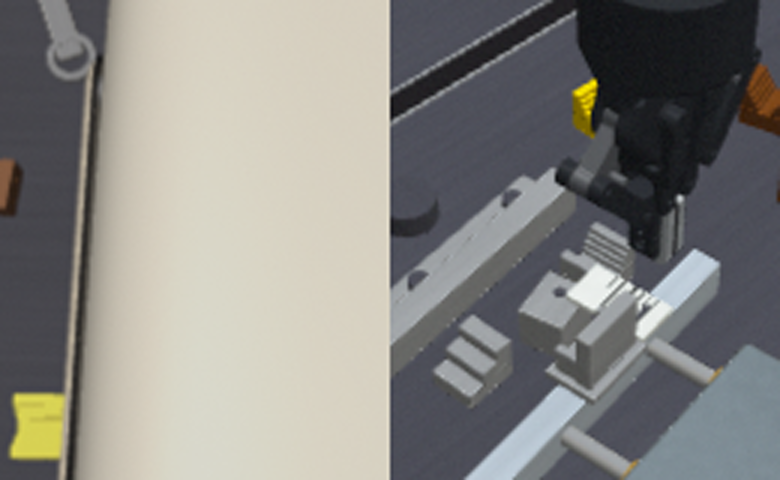

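The vee stands beside the plain block in front of the bar (scene crop 605,250), and the fingertip is above and behind the lip. I descend behind the lip.

Emit:
{"api": "send_rows", "payload": {
  "plan": [
    [0,-0.01,0,-0.1,0],
    [0,0,0,-0.1,0],
    [0,0,0,-0.1,0],
    [0,0,0,-0.1,0],
    [0,0,0,-0.1,0],
    [0,0,0,0,0],
    [0,0,0,0,0]
  ]
}}

```text
time_s: 6.0
ee_pos: [0.6771, 0.0322, 0.0533]
ee_rot: [180.0, -0.0, -172.1]
wrist_force: [0.3, -0.3, 0.9]
gripper_width: 0.001
grip_force: 0.0
```

Emit:
{"api": "send_rows", "payload": {
  "plan": [
    [0,-0.025,-0.0035,0,0],
    [0,-0.025,-0.0035,0,0],
    [0,-0.025,-0.0035,0,0],
    [0,-0.025,-0.0035,0,0],
    [0,-0.025,-0.0035,0,0],
    [0,-0.025,-0.0035,0,0],
    [0,-0.025,-0.0035,0,0],
    [0,-0.025,-0.0035,0,0],
    [0,-0.025,-0.0035,0,0],
    [0,-0.025,-0.0035,0,0]
  ]
}}

```text
time_s: 7.0
ee_pos: [0.6279, 0.0252, 0.0537]
ee_rot: [-180.0, 0.1, -172.0]
wrist_force: [5.9, 1.0, 1.6]
gripper_width: -0.0
grip_force: 3.0
```

Emit:
{"api": "send_rows", "payload": {
  "plan": [
    [0,0,0,0,0],
    [0,0,0,0,0]
  ]
}}

```text
time_s: 7.2
ee_pos: [0.6278, 0.0252, 0.0537]
ee_rot: [180.0, 0.1, -172.0]
wrist_force: [4.8, 1.3, 3.6]
gripper_width: 0.001
grip_force: 2.4
```

Run:
```python
from h import *
s=arm.read_camera("scene")[:,:,::-1]
cv2.imwrite("pics/s3.png",s);cv2.imwrite("pics/p3.png",cv2.resize(s[160:310,220:400],None,fx=4,fy=4,interpolation=cv2.INTER_CUBIC))
st=arm.observe();print(st["ee_pos"],g(st["ee_pos"]),st["wrist_force"])
```

```text
[0.62787279 0.02512759 0.05369018] [-0.00363973 -0.00128047] [4.77674166 1.61179203 4.15045587]
```

View pics/p3.png

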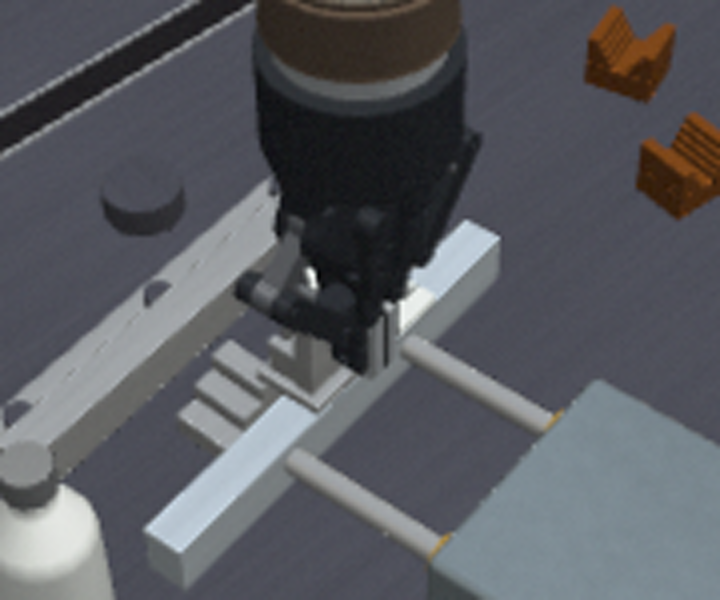

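The bar is following: the lip has moved about 37 mm at about 5 N, with step and plain blocks still short of the fence. I keep pulling.

Emit:
{"api": "send_rows", "payload": {
  "plan": [
    [0,-0.025,-0.0035,0,0],
    [0,-0.025,-0.0035,0,0],
    [0,-0.025,-0.0035,0,0],
    [0,-0.025,-0.0035,0,0],
    [0,-0.025,-0.0035,0,0],
    [0,-0.02,-0.003,0,0],
    [0,0,0,0,0]
  ]
}}

```text
time_s: 7.95
ee_pos: [0.5992, 0.0212, 0.0537]
ee_rot: [180.0, 0.1, -172.0]
wrist_force: [5.9, 1.0, 2.1]
gripper_width: -0.002
grip_force: 3.1
```

Emit:
{"api": "send_rows", "payload": {
  "plan": [
    [0,-0.015,-0.002,0,0],
    [0,-0.015,-0.002,0,0],
    [0,0,0,0,0]
  ]
}}

```text
time_s: 8.25
ee_pos: [0.5935, 0.0204, 0.0537]
ee_rot: [180.0, 0.1, -172.0]
wrist_force: [6.4, 2.0, 2.5]
gripper_width: 0.001
grip_force: 3.3
```

```bash
cat > st.py <<'E'
from h import *
for _ in range(2):
    s=arm.read_camera("scene")[:,:,::-1]; st=arm.observe(); f=st["wrist_force"]
    print(st["time_s"],g(st["ee_pos"]).round(4),f.round(1),"Fx",round(f[0]*.99+f[1]*.139,1))
def edge(im):  # bar -y end, back top edge near end: print bar end mask corners
    hsv=cv2.cvtColor(im,cv2.COLOR_BGR2HSV); m=cv2.inRange(hsv,(95,15,165),(125,70,255))
    n,l,sx,c=cv2.connectedComponentsWithStats(m)
    for i in range(1,n):
        if sx[i,4]>60:
            p=np.argwhere(l==i)[:,::-1]; print(sx[i],"lowest",p[p[:,1].argmax()],"leftmost",p[p[:,0].argmin()],
              g(plane("scene",p[p[:,0].argmin()],.032)).round(4))
edge(s)
E
python3 st.py
python3 - <<'E'
import cv2
src=open('st.py').read().split("def edge")[1]
from h import *
exec("def edge"+src.rsplit("edge(s)",1)[0])
for n in("scene0","s3"): print(n); edge(cv2.imread(f"pics/{n}.png"))
E
```

```text
8.3 [-0.0382 -0.0012] [5.8 0.2 2.2] Fx 5.8
8.35 [-0.0382 -0.0012] [5.7 0.9 1.9] Fx 5.8
[308 208  23  19 192] lowest [315 226] leftmost [308 221] [-0.0619  0.0647]
[242 245  54  43 513] lowest [249 287] leftmost [242 282] [-0.0624 -0.1088]
scene0
[337 223  23  20 210] lowest [344 242] leftmost [337 237] [0.0031 0.0655]
[272 269  43  40 539] lowest [280 308] leftmost [272 302] [ 0.0023 -0.1084]
s3
[323 215  22  20 187] lowest [329 234] leftmost [323 227] [-0.0312  0.0696]
[256 259  44  39 502] lowest [264 297] leftmost [256 292] [-0.0308 -0.1096]
```

Emit:
{"api": "send_rows", "payload": {
  "plan": [
    [0,-0.015,-0.002,0,0],
    [0,0,0,0,0]
  ]
}}

```text
time_s: 8.55
ee_pos: [0.591, 0.02, 0.0537]
ee_rot: [180.0, 0.2, -172.0]
wrist_force: [7.4, 1.8, 1.5]
gripper_width: 0.001
grip_force: 3.8
```

Emit:
{"api": "send_rows", "payload": {
  "plan": [
    [0,-0.015,-0.002,0,0],
    [0,0,0,0,0]
  ]
}}

```text
time_s: 8.75
ee_pos: [0.5886, 0.0197, 0.0537]
ee_rot: [180.0, 0.3, -172.0]
wrist_force: [9.1, 1.8, -0.3]
gripper_width: 0.003
grip_force: 4.6
```

```bash
python3 st.py
```

```text
8.8 [-0.0431 -0.0012] [9.8 1.7 0.3] Fx 9.9
8.85 [-0.0431 -0.0012] [9.1 1.5 0.1] Fx 9.2
[307 208  23  19 191] lowest [315 226] leftmost [307 221] [-0.0633  0.0636]
[242 235  62  53 563] lowest [249 287] leftmost [242 282] [-0.0624 -0.1088]
```

Emit:
{"api": "send_rows", "payload": {
  "plan": [
    [0,-0.015,-0.002,0,0],
    [0,0,0,0,0],
    [0,-0.015,-0.002,0,0],
    [0,0,0,0,0]
  ]
}}

```text
time_s: 9.25
ee_pos: [0.5839, 0.0191, 0.0538]
ee_rot: [-180.0, 0.4, -172.0]
wrist_force: [13.1, 0.8, -2.0]
gripper_width: -0.001
grip_force: 6.0
```

```bash
python3 st.py
python3 - <<'E'
from h import *
s=arm.read_camera("scene")[:,:,::-1]
cv2.imwrite("pics/p4.png",cv2.resize(s[180:300,210:350],None,fx=5,fy=5,interpolation=cv2.INTER_CUBIC))
E
```

```text
9.3 [-0.0479 -0.0012] [11.8  1.8 -2.7] Fx 11.9
9.35 [-0.0479 -0.0012] [11.9  1.3 -2. ] Fx 11.9
[307 208  23  19 190] lowest [315 226] leftmost [307 221] [-0.0633  0.0636]
[242 234  62  54 632] lowest [249 287] leftmost [242 282] [-0.0624 -0.1088]
```

View pics/p4.png

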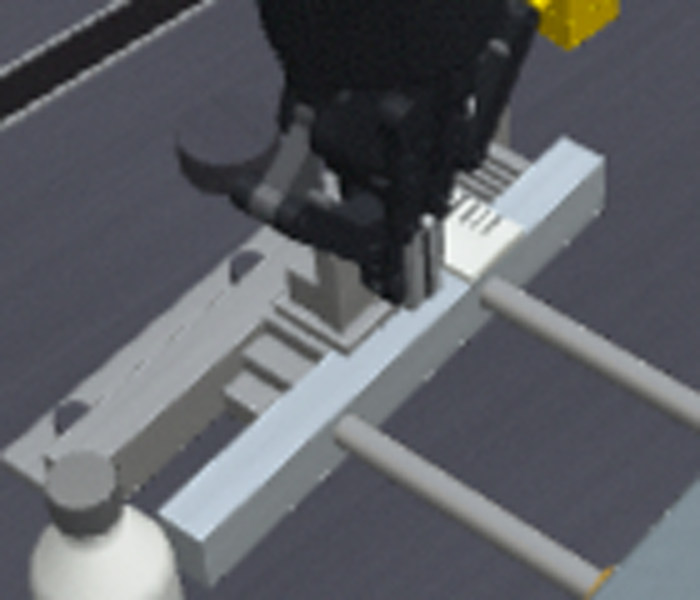

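Bar, blocks and fence are tight. Reading is about 16 mm by force (11.9 N) and by geometry (15.7 mm). I pull 4 mm more and hold.

Emit:
{"api": "send_rows", "payload": {
  "plan": [
    [0,-0.01,-0.0015,0,0],
    [0,-0.011,-0.0015,0,0],
    [0,0,0,0,0],
    [0,0,0,0,0]
  ]
}}

```text
time_s: 9.8
ee_pos: [0.5807, 0.0186, 0.0538]
ee_rot: [-180.0, 0.5, -172.0]
wrist_force: [14.1, 2.0, -4.4]
gripper_width: -0.001
grip_force: 6.9
```

```bash
python3 st.py
```

```text
9.85 [-0.0512 -0.0012] [13.3  3.  -4.3] Fx 13.5
9.9 [-0.0512 -0.0012] [13.3  2.2 -3.9] Fx 13.4
[307 208  23  19 190] lowest [315 226] leftmost [307 221] [-0.0633  0.0636]
[242 233  62  55 670] lowest [249 287] leftmost [242 282] [-0.0624 -0.1088]
```

Emit:
{"api": "send_rows", "payload": {
  "plan": [
    [0,-0.003,-0.0005,0,0],
    [0,0,0,0,0],
    [0,0,0,0,0],
    [0,0,0,0,0],
    [0,0,0,0,0],
    [0,0,0,0,0],
    [0,0,0,0,0],
    [0,0,0,0,0],
    [0,0,0,0,0],
    [0,0,0,0,0]
  ]
}}

```text
time_s: 10.9
ee_pos: [0.5804, 0.0186, 0.0539]
ee_rot: [180.0, 0.5, -172.0]
wrist_force: [14.0, 2.0, -4.9]
gripper_width: -0.002
grip_force: 7.2
```

Emit:
{"api": "send_rows", "payload": {
  "plan": [
    [0,0,0,0,0],
    [0,0,0,0,0],
    [0,0,0,0,0],
    [0,0,0,0,0],
    [0,0,0,0,0],
    [0,0,0,0,0],
    [0,0,0,0,0],
    [0,0,0,0,0],
    [0,0,0,0,0],
    [0,0,0,0,0]
  ]
}}

```text
time_s: 11.9
ee_pos: [0.5803, 0.0186, 0.0538]
ee_rot: [-180.0, 0.5, -172.0]
wrist_force: [14.5, 1.6, -4.3]
gripper_width: -0.003
grip_force: 7.1
```

```bash
python3 st.py
```

```text
11.95 [-0.0516 -0.0012] [14.   2.9 -4.2] Fx 14.2
12.0 [-0.0516 -0.0012] [14.5  2.3 -5.5] Fx 14.7
[307 208  23  19 191] lowest [315 226] leftmost [307 221] [-0.0633  0.0636]
[242 233  62  55 677] lowest [249 287] leftmost [242 282] [-0.0624 -0.1088]
```

Held at about 20 mm (14 N) for 2 s. I now ease back slowly.

Emit:
{"api": "send_rows", "payload": {
  "plan": [
    [0,0.02,0.003,0,0],
    [0,0.02,0.003,0,0],
    [0,0.02,0.003,0,0],
    [0,0.02,0.003,0,0],
    [0,0.02,0.003,0,0],
    [0,0.02,0.003,0,0],
    [0,0.02,0.003,0,0],
    [0,0.02,0.003,0,0],
    [0,0.02,0.003,0,0],
    [0,0.02,0.003,0,0]
  ]
}}

```text
time_s: 13.0
ee_pos: [0.6151, 0.0237, 0.0526]
ee_rot: [-180.0, -0.1, -172.0]
wrist_force: [3.1, -0.9, 0.0]
gripper_width: -0.001
grip_force: 1.0
```

Emit:
{"api": "send_rows", "payload": {
  "plan": [
    [0,0.02,0.003,0,0],
    [0,0.02,0.003,0,0],
    [0,0.02,0.003,0,0],
    [0,0.02,0.003,0,0],
    [0,0.02,0.003,0,0],
    [0,0.02,0.003,0,0],
    [0,0.02,0.003,0,0],
    [0,0.02,0.003,0,0],
    [0,0.02,0.003,0,0],
    [0,0.02,0.003,0,0]
  ]
}}

```text
time_s: 14.0
ee_pos: [0.6558, 0.0299, 0.0533]
ee_rot: [-180.0, -0.0, -172.0]
wrist_force: [1.3, -1.4, -0.7]
gripper_width: -0.001
grip_force: 0.7
```

```bash
python3 st.py
```

```text
14.05 [ 0.0255 -0.0004] [ 2.8 -1.6 -0.7] Fx 2.6
14.1 [ 0.0253 -0.0004] [3.2 0.4 0.6] Fx 3.3
[337 222  19  19 120] lowest [340 240] leftmost [337 238] [0.0045 0.0636]
[268 266  43  40 520] lowest [275 305] leftmost [268 299] [-0.0065 -0.1079]
```

Emit:
{"api": "send_rows", "payload": {
  "plan": [
    [0,0.015,0.002,0,0],
    [0,0.015,0.002,0,0],
    [0,0.015,0.002,0,0],
    [0,0.015,0.002,0,0],
    [0,0.02,0.003,0,0],
    [0,0.015,0.002,0,0],
    [0,0,0,0,0]
  ]
}}

```text
time_s: 14.8
ee_pos: [0.6747, 0.0326, 0.0531]
ee_rot: [180.0, -0.0, -172.0]
wrist_force: [-0.4, -0.2, -0.3]
gripper_width: 0.0
grip_force: 0.0
```

```bash
python3 st.py
```

```text
14.85 [ 0.0436 -0.0004] [-0.6  0.2 -0.5] Fx -0.6
14.9 [ 0.0434 -0.0004] [-0.  -0.6 -0. ] Fx -0.1
[272 269  43  40 540] lowest [280 308] leftmost [272 302] [ 0.0023 -0.1084]
```

Emit:
{"api": "send_rows", "payload": {
  "plan": [
    [0,0,0,0.1,0],
    [0,0,0,0.15,0],
    [0,0,0,0.2,0],
    [0,0,0,0.2,0],
    [0,0,0,0.1,0],
    [0,-0.1,0.15,0,0],
    [0,-0.12,0.18,0,0],
    [0,-0.12,0.18,0,0],
    [0,-0.12,0.18,0,0],
    [0,-0.12,0.18,0,0]
  ]
}}

```text
time_s: 15.9
ee_pos: [0.5572, 0.2075, 0.2035]
ee_rot: [180.0, 0.0, -172.1]
wrist_force: [0.5, 0.9, 0.1]
gripper_width: 0.003
grip_force: 0.0
```

Emit:
{"api": "send_rows", "payload": {
  "plan": [
    [0,-0.14,0.14,0,0],
    [0,-0.14,0.14,0,0],
    [0,-0.14,0.14,0,0],
    [0,-0.1,0.1,0,0],
    [0,0,0,0,0],
    [0,0,0,0,0]
  ]
}}

```text
time_s: 16.5
ee_pos: [0.4541, 0.3108, 0.2036]
ee_rot: [-180.0, 0.0, -171.9]
wrist_force: [0.3, -0.0, 0.4]
gripper_width: 0.007
grip_force: 0.0
```

Run:
```python
from h import *
t=arm.read_camera("top")[:,:,::-1]; s=arm.read_camera("scene")[:,:,::-1]
r=lambda i:cv2.resize(i,None,fx=4,fy=4,interpolation=cv2.INTER_CUBIC)
cv2.imwrite("pics/t5.png",t)
cv2.imwrite("pics/p5.png",np.hstack([r(t[215:365,260:360]),r(s[180:330,220:320])]))
```

```text
(no output)
```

View pics/p5.png

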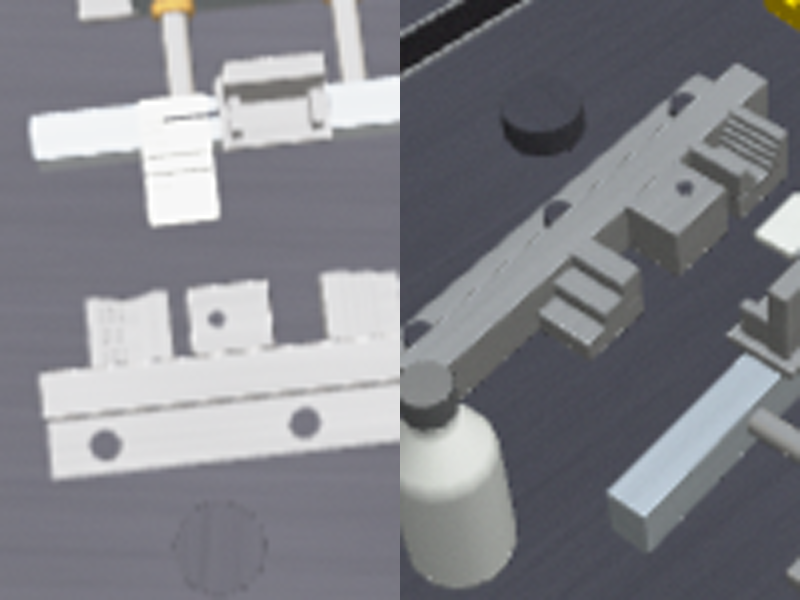

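The three blocks stand flush on the fence (top crop 130,330; 230,315; 360,305), the needle is at zero and the bar is home. I hand in.

```bash
python3 -c "
from bench import arm
print(arm.close_job())"
```

```text
the job is handed in; nothing more can be done
None
```

The job is handed in: all three blocks are flush on the fence, the pull was held for about 2 s at a reading of about 20 mm (inferred from force and travel, because the gripper hid the needle), and the bar and slide were eased home, though the judge returned no verdict.

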